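# Seat the router-lift key and hold the brake off

### The job

Get the router lift ready for winding. Take the red-handled lift key out of its stand, put its splined end down through the small hole in the router table's metal plate, turn it until the splines drop into the drive socket underneath, then push it fully down against the spring so that the lift brake is off, and finish while still holding the key pressed down there. Leave the black-handled key and the sanding block where they are.

Things in the scene. Friction and masses are not known exactly. Their poses are not given: they have to be found in the camera images.
- lift_key: The lift key: T-handled steel key, 120 mm tall, 0.15 kg, upright in one of the stand's two holes. Origin: centre of its lower end; z up along the rod. Round rod 18 mm. Its last 16 mm (z 0 to 16) carry four splines: ribs 4 mm wide along its +x, -x, +y and -y, out to 9 mm from the axis, so it fits at every quarter turn.
- key_handle (a point): Centre of the lift key's red plastic cross-bar handle, 110 mm above its lower end: 18 mm thick (along the key's x), 64 mm long (along its y), 20 mm high. A collar 18 mm wide and 9 mm high is right below the handle, then the rod.
- collet_key: The other key in the stand: same size and shape, but with a black handle and a plain round end. To be left in its hole.
- key_stand: Fixed wooden stand, foot 80 x 190 mm, 78 mm high. Origin: centre of its underside; long side along its y. Two upright 19.5 mm holes at y = +45 and -45 mm, 60 mm deep (floors 18 mm above the bench). A key in it has its handle 118 to 138 mm above the bench. Either key may be in either hole.
- router_table: Fixed bench-top router table, 250 (x) x 300 (y) mm, top 180 mm above the bench, open front facing -x. Origin: centre of its underside. A fence 45 mm high runs along y at x = +46 to +115 mm; the cutter stands 12 mm out of the plate at x = -5, y = +35 mm; an off-cut 19 mm thick lies on the near left corner.
- plate_hole (a point): Centre of the key hole in the metal plate, at its upper face (180 mm above the bench; x = -45, y = -55 mm from the router table's origin). Round, 22.5 mm, 2 mm chamfer, marked by a thin red ring, plate 10 mm thick, open below.
- socket_mouth (a point): Centre of the drive socket's mouth, right below the plate hole, 35 mm below the plate's upper face while the brake is on; it turns and sinks with the socket. A funnel leads into a 21 mm bore; four teeth begin 6 mm below the mouth, the floor is 20 mm below it. The slots between the teeth, 6.8 mm wide, lie along this point's +x, -x, +y, -y.
- drive_socket (a joint): Angle of the drive socket (rad, counter-clockwise from above; 0: slots along the router table's sides), at the start within 0.75 either way. The key slips in within some 8 degrees of a slot; else it stops on the teeth, 14 mm short: keep a light push and turn it up to 45 degrees either way till it drops. Rubbing below 0.15 N m does not turn the socket.
- lift_brake (a joint): How far the drive socket has been pushed down against its spring: 0 = up, brake on; 0.006 m = fully down at a hard stop, brake off. The spring pushes back with about 4 N at first and 11 N at the stop, and lifts the socket again when the push ends.
- sanding_block: Cork sanding block, 66 x 115 x 30 mm, on the bench behind the stand; origin: centre of its underside.

How it is judged:
By the outcome, as a careful person would: the job done as asked, in the order asked, and still so for the second after the job is handed in, while the arm keeps its last pose, push and grip.
It also fails if it takes over 48 s, if anything falls off the work surface, if the arm or the gripper's body presses on something with over 40 N, if the wrist force passes 120 N, or if a joint passes its speed limit or range.

### The arm

A 6-joint arm with a two-finger parallel gripper is mounted at the origin on a cart in front of the work surface, level with it; the furniture and walls round the work are solid. World frame = base frame: x ahead of the robot, y to its left, z up, the work surface at z = 0. Lengths are in m, angles in rad, forces in N, time in s.
With the tool pointing down it reaches from about 0.225 to 0.875 m from the base axis. Payload 3.4 kg.
Tool frame: the origin (TCP) lies at the very end of the fingers, on their centre line; the grasp point (between the pads) lies behind it (manip.grasp_offset is the z of the grasp point in the tool frame, in m); z points along the fingers, y is the line along which they close (so a half turn about z gives the same grasp; the last joint's range is limited). The gripper opens to 85 mm and grips with 20 to 120 N. Pads are 22 mm wide; open, the fingers measure 114 mm over their backs; the gripper's body (76 mm by 85 mm) begins 54 mm behind the grasp point. The pads swing forward as they close: fully open they stand 13 mm farther back than shut.
Start: joints at [-1.435, 0.276, 1.505, -0, 1.361, -0.121], TCP at [0.146, -0.556, 0.231] pointing down, gripper open.
Joint ranges: [-2.89, 2.89], [-0.75, 2.08], [0.22, 2.7], [-1.18, 4.32], [0.11, 2.71], [-2.7, 2.7]. Speed limits (rad/s): [2.57, 2.57, 3.14, 3.14, 3.14, 3.14].

### API

Orientations are given as a unit quaternion [w, x, y, z].
In Python, from rig import manip gives the robot as it stands.
- The arm moves only by the shell command python3 -m pendant 'ROWS' [FORCE]. ROWS is JSON, a list of rows, each an object of numbers: "dx", "dy", "dz": the shift along the tool's x, y, z in m; "rx", "ry", "rz": the turn, a rotation vector about the tool's x, y, z in degrees; "hand": the finger opening in m, from 0 to 0.0854. In form: [{"dx": .., "dy": .., "dz": .., "rx": .., "ry": .., "rz": .., "hand": ..}, ...]. A call has 1 to 12 rows; each row shifts and turns the commanded pose from where the row before left it, along the tool's axes as they then stand; what a row does not reach is not made up. A row lasts 1/12 s, in which the tool goes at most 41.7 mm and 7.16 degrees, less where a joint would pass 70% of its speed; a pose out of reach is approached as far as the arm can. A call is refused whole if a number of a shift passes 0.0417 or a number of a turn 7.16, either way. A call with a gripper value outside its range is refused whole. The fingers move at their own pace and stop on an object; FORCE is the grip in N (left out, the last holds). Time passes only in rows, so rows that do not move let the fingers close. It gives the time, the measured TCP pose, the force, the opening and the grip force at its end, in the units of the state.
- manip.get_state(): the state, without advancing time (a new reading comes with each control period).
- manip.get_image(name): name is "side" or "top"; returns a dict with "frame" (420x560x3 uint8, red, green, blue), "fx", "fy", "cx", "cy" (pixels), "position" and "attitude" of the camera in the world. Camera axes: x right, y up, looking along -z (the intrinsics and any distortion apply to the point x, -y, -z); pixel columns grow to the right and rows downward; lengths in m; the calibration is good to about 2 mm. A picture is of the moment at which its call begins. There is no depth.
- manip.sign_off(): hands the job in; it is judged then, once.
The state is a dict: "clock": time; "qpos": joint angles; "qd": joint speeds; "effort": joint torques, N m; "position": TCP position; "ee_rot": TCP orientation; "contact_force": force on the tool from outside, world axes, zero at the start; "moment": the same for the moment, N m; "width": finger opening in m; "gripper_force": force on a finger pad.
Only numpy, scipy, OpenCV 4.12 (cv2) and the standard library are available. Lean on these libraries where they do the work, as an engineer would, in place of code of your own. Each camera call takes 0.05 s, during which the arm holds its last target. There are 200 camera calls.

## Working session

There is one attempt and no reset: what is moved stays moved. The work goes in short steps, Python scripts to look and compute and a shell command to move; the robot and the scene stay as the last step left them, time stands still between calls to the robot, and variables do not carry over. Pictures are saved under pics/ and viewed, at most 10 in all, crops included, and the job is handed in when it is done.

```bash
mkdir -p pics; python3 - <<'E'
from rig import manip
import cv2,json
print(manip.get_state(), manip.grasp_offset)
for n in("top","side"):
    d=manip.get_image(n); cv2.imwrite(f"pics/{n}0.png",cv2.resize(d["frame"][:,:,::-1],None,fx=1.4,fy=1.4,interpolation=cv2.INTER_CUBIC))
    print(n,{k:v for k,v in d.items() if k!="frame"})
E
```

```text
{'clock': 0.0, 'qpos': array([-1.43502334e+00,  2.76577510e-01,  1.50616804e+00, -1.88035395e-05,
        1.36069406e+00, -1.20992339e-01]), 'qd': array([-0.00025957,  0.00056462, -0.00045524, -0.00052575,  0.00011664,
       -0.00036835]), 'effort': array([ 7.00025066e-04, -4.16766143e+01, -2.45802587e+01,  4.69669351e-05,
        1.11975460e-02, -1.78038260e-05]), 'position': array([ 0.14594109, -0.55560574,  0.23043578]), 'ee_rot': array([-9.23384582e-04,  9.91769584e-01,  1.28032180e-01, -1.60176906e-05]), 'contact_force': array([0.18775834, 0.31065436, 0.75762011]), 'moment': array([0.00331627, 0.02389998, 0.05464495]), 'gripper_force': 0.0, 'width': 0.08534684486042815} -0.0187
top {'fx': 483.95966802371106, 'fy': 483.95966802371106, 'cx': 283.60834595458584, 'cy': 217.6301653327347, 'position': array([ 0.35255692, -0.18885065,  1.31233115]), 'attitude': array([ 0.79891524,  0.09254589, -0.07100771, -0.59002339])}
side {'fx': 391.07811190400145, 'fy': 391.07811190400145, 'cx': 286.98814472417604, 'cy': 205.81956728923933, 'position': array([ 0.30707421, -0.79758352,  0.6026841 ]), 'attitude': array([ 0.85888921,  0.46639171, -0.09657551, -0.18831162])}
```

View pics/top0.png

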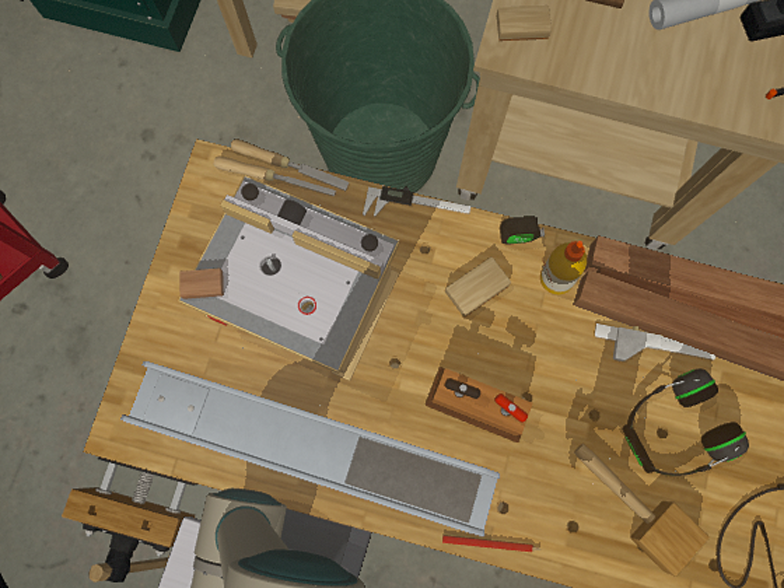

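View pics/side0.png

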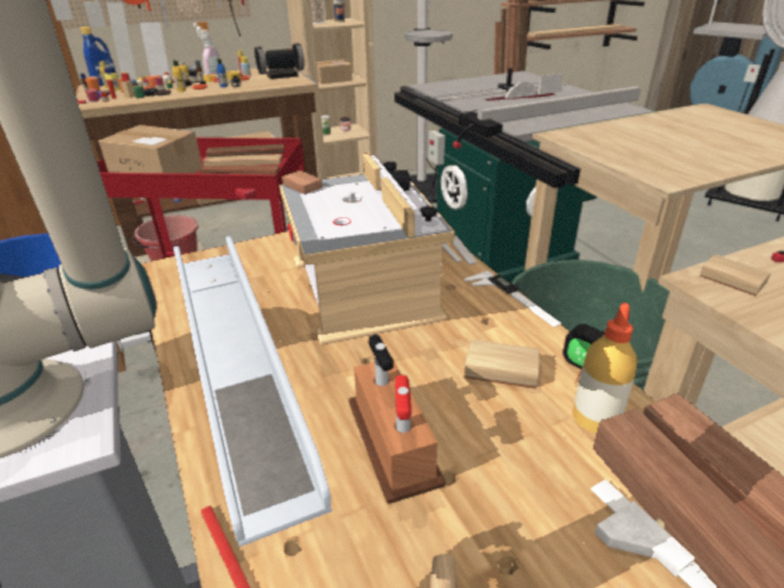

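The top view (560x420 scaled by 1.4) shows the red ring at about (307,305), the red handle at (511,408) and the black handle at (462,388). The side view shows the red handle at (403,398) and the ring at (342,221). I'll enlarge these areas.

```bash
cat > h.py <<'E'
import numpy as np
from scipy.spatial.transform import Rotation as R
def rot(q): return R.from_quat(np.roll(q,-1)).as_matrix()
def ray(d,u,v):
    r=rot(d["attitude"])@np.array([(u-d["cx"])/d["fx"],-(v-d["cy"])/d["fy"],-1.]); return np.array(d["position"]),r
def onz(d,u,v,z):
    p,r=ray(d,u,v); return p+r*(z-p[2])/r[2]
def proj(d,P):
    c=rot(d["attitude"]).T@(np.array(P)-d["position"]); return np.array([d["cx"]+d["fx"]*c[0]/-c[2], d["cy"]-d["fy"]*c[1]/-c[2]])
def tri(l):
    A=np.zeros((3,3));b=np.zeros(3)
    for d,u,v in l:
        p,r=ray(d,u,v);r=r/np.linalg.norm(r);M=np.eye(3)-np.outer(r,r);A+=M;b+=M@p
    return np.linalg.solve(A,b)
E
python3 - <<'E'
from rig import manip
import cv2,numpy as np,pickle
D={n:manip.get_image(n) for n in("top","side")}; pickle.dump(D,open("d0.pkl","wb"))
def crop(n,x,y,w,h,s): return cv2.resize(D[n]["frame"][y:y+h,x:x+w,::-1],(w*s,h*s),interpolation=cv2.INTER_CUBIC)
# top: stand (300..384,258..318), plate (125..285,...)
a=crop("top",300,255,80,60,5); b=crop("side",248,235,80,60,5)
c=crop("top",180,190,80,60,5); e=crop("side",205,135,80,60,5)
cv2.imwrite("pics/c1.png",np.vstack([np.hstack([a,b]),np.hstack([c,e])]))
E
```

```text
(no output)
```

View pics/c1.png

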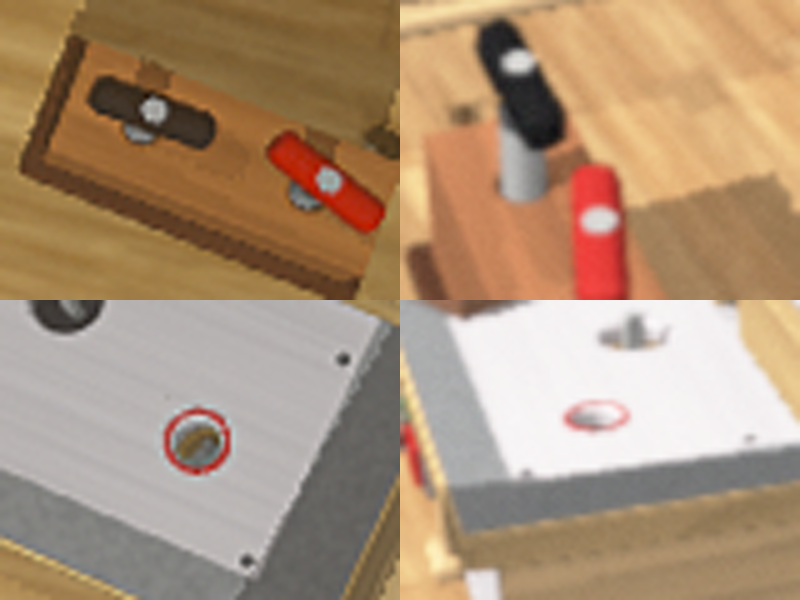

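```bash
python3 - <<'E'
import pickle,cv2,numpy as np
from h import *
from rig import manip
D=pickle.load(open("d0.pkl","rb"));T,S=D["top"],D["side"]
c=lambda x0,y0,p:(x0+(p[0]+.5)/5-.5,y0+(p[1]+.5)/5-.5)
bt,bs=c(300,255,(328,180)),c(248,235,(200,220))
print("button tri",tri([(T,*bt),(S,*bs)]),onz(T,*bt,.138),onz(S,*bs,.138))
kt,ks=c(300,255,(153,110)),c(248,235,(117,63))
print("black",tri([(T,*kt),(S,*ks)]),onz(T,*kt,.138),onz(S,*ks,.138))
rt,rs=c(180,190,(197,141)),c(205,135,(197,115))
print("ring",tri([(T,*rt),(S,*rs)]),onz(T,*rt,.18),onz(S,*rs,.18))
f=T["frame"].astype(int)
m=((f[...,0]>120)&(f[...,1]<70)&(f[...,2]<70)).astype(np.uint8)
k=np.zeros_like(m);k[275:310,345:382]=m[275:310,345:382]
y,x=np.nonzero(k);w=np.cov(x,y);ev,V=np.linalg.eigh(w);d=V[:,1]
a=onz(T,x.mean()-d[0]*10,y.mean()-d[1]*10,.135);b=onz(T,x.mean()+d[0]*10,y.mean()+d[1]*10,.135)
print(len(x),"handle centroid",onz(T,x.mean(),y.mean(),.136),"yaw of bar deg",np.degrees(np.arctan2(*(b-a)[1::-1])))
s1=onz(T,*c(180,190,(343,58)),.18);s2=onz(T,*c(180,190,(247,261)),.18)
print("table x yaw",np.degrees(np.arctan2(*(s1-s2)[1::-1])))
h1=onz(T,*kt,.138);h2=onz(T,*bt,.138);print("stand y axis yaw",np.degrees(np.arctan2(*(h1-h2)[1::-1])),np.linalg.norm(h1-h2))
st=manip.get_state();M=rot(st["ee_rot"]);print(M.round(3),st["clock"],"tool y yaw",np.degrees(np.arctan2(M[1,1],M[0,1])))
E
```

```text
button tri [ 0.50604065 -0.35236744  0.13754824] [ 0.50650441 -0.3524544   0.138     ] [ 0.50529946 -0.35274463  0.138     ]
black [ 0.51327351 -0.26244449  0.13710223] [ 0.51412427 -0.26263582  0.138     ] [ 0.51185925 -0.2634061   0.138     ]
ring [0.56522442 0.03388771 0.18085817] [0.56558783 0.03401514 0.18      ] [0.56553545 0.03557144 0.18      ]
170 handle centroid [ 0.5046683  -0.35237868  0.136     ] yaw of bar deg 69.07002258385518
table x yaw -6.624539140233491
stand y axis yaw 85.15086076279412 0.09014121494934985
[[ 0.967  0.254 -0.   ]
 [ 0.254 -0.967  0.001]
 [ 0.    -0.001 -1.   ]] 0.2 tool y yaw -75.28856247603993
```

```bash
python3 -m pendant '[{"dx":0.02,"dy":-0.0053,"hand":0.055},{"dx":0.036,"dy":-0.0095},{"dx":0.036,"dy":-0.0095},{"dx":0.036,"dy":-0.0095},{"dx":0.036,"dy":-0.0095},{"dx":0.036,"dy":-0.0095},{"dx":0.036,"dy":-0.0095},{"dx":0.036,"dy":-0.0095},{"dx":0.036,"dy":-0.0095},{"dx":0.036,"dy":-0.0095},{"dx":0.036,"dy":-0.0095},{"dx":0.02,"dy":-0.0053}]' 80
python3 -m pendant '[{"rz":-6.8},{"rz":-6.8},{"rz":-6.8},{"rz":-6.8},{"rz":-6.8},{"rz":-6.8},{"rz":-6.8},{"rz":-6.7},{},{}]'
cat > st.py <<'E'
from rig import manip
from h import *
import sys
s=manip.get_state();M=rot(s["ee_rot"]);p=s["position"]
print(round(s["clock"],2),"pos",p.round(4),"z",M[:,2].round(4),"yaw_y",np.degrees(np.arctan2(M[1,1],M[0,1])).round(2),"w",round(s["width"],4),"g",round(s["gripper_force"],1),"F",s["contact_force"].round(1),"M",s["moment"].round(2),"q",s["qpos"].round(2))
if len(sys.argv)>3: print("tool delta to goal",(M.T@(np.array(list(map(float,sys.argv[1:4])))-p)).round(4))
E
python3 st.py 0.506 -0.3525 0.11
```

```text
0.2 pos [ 0.146  -0.5558  0.2308] z [-2.0e-04  1.1e-03 -1.0e+00] yaw_y -75.29 w 0.0855 g 0.0 F [-0.2  0.6  0.1] M [-0.01  0.03 -0.02] q [-1.44  0.28  1.51 -0.    1.36 -0.12]
tool delta to goal [ 0.3998 -0.1051  0.1209]invalid input
invalid input
```

```bash
python3 -m pendant '[{"dx":0.02,"dy":-0.0053,"dz":0,"rx":0,"ry":0,"rz":0,"hand":0.055}]' 80; python3 -m pendant --help; python3 st.py 0.506 -0.3525 0.11
```

```text
clock: 0.28
position: [0.1617, -0.5475, 0.2308]
ee_rot: [0.0, 0.992, 0.127, -0.001]
contact_force: [0.2, -1.1, 0.1]
width: 0.0755
gripper_force: 0.0
0.28 pos [ 0.1617 -0.5475  0.2308] z [-0.0023 -0.001  -1.    ] yaw_y -75.45 w 0.0755 g 0.0 F [ 0.2 -1.1  0.1] M [ 0.01  0.01 -0.06] q [-1.4   0.27  1.51 -0.    1.36 -0.09]
tool delta to goal [ 0.3825 -0.1024  0.1198]invalid input: not JSON, or not a number
```

```bash
python3 -m pendant '[{"dx":0.036,"dy":-0.0095,"dz":0,"rx":0,"ry":0,"rz":0,"hand":0.055},{"dx":0.036,"dy":-0.0095,"dz":0,"rx":0,"ry":0,"rz":0,"hand":0.055},{"dx":0.036,"dy":-0.0095,"dz":0,"rx":0,"ry":0,"rz":0,"hand":0.055},{"dx":0.036,"dy":-0.0095,"dz":0,"rx":0,"ry":0,"rz":0,"hand":0.055},{"dx":0.036,"dy":-0.0095,"dz":0,"rx":0,"ry":0,"rz":0,"hand":0.055},{"dx":0.036,"dy":-0.0095,"dz":0,"rx":0,"ry":0,"rz":0,"hand":0.055},{"dx":0.036,"dy":-0.0095,"dz":0,"rx":0,"ry":0,"rz":0,"hand":0.055},{"dx":0.036,"dy":-0.0095,"dz":0,"rx":0,"ry":0,"rz":0,"hand":0.055},{"dx":0.036,"dy":-0.0095,"dz":0,"rx":0,"ry":0,"rz":0,"hand":0.055},{"dx":0.036,"dy":-0.0095,"dz":0,"rx":0,"ry":0,"rz":0,"hand":0.055},{"dx":0.02,"dy":-0.0053,"dz":0,"rx":0,"ry":0,"rz":0,"hand":0.055}]' 80 | head -2
python3 -m pendant '[{"dx":0,"dy":0,"dz":0,"rx":0,"ry":0,"rz":-6.8,"hand":0.055},{"dx":0,"dy":0,"dz":0,"rx":0,"ry":0,"rz":-6.8,"hand":0.055},{"dx":0,"dy":0,"dz":0,"rx":0,"ry":0,"rz":-6.8,"hand":0.055},{"dx":0,"dy":0,"dz":0,"rx":0,"ry":0,"rz":-6.8,"hand":0.055},{"dx":0,"dy":0,"dz":0,"rx":0,"ry":0,"rz":-6.8,"hand":0.055},{"dx":0,"dy":0,"dz":0,"rx":0,"ry":0,"rz":-6.8,"hand":0.055},{"dx":0,"dy":0,"dz":0,"rx":0,"ry":0,"rz":-6.8,"hand":0.055},{"dx":0,"dy":0,"dz":0,"rx":0,"ry":0,"rz":-6.7,"hand":0.055},{"dx":0,"dy":0,"dz":0,"rx":0,"ry":0,"rz":0,"hand":0.055},{"dx":0,"dy":0,"dz":0,"rx":0,"ry":0,"rz":0,"hand":0.055}]' | head -1
python3 st.py 0.506 -0.3525 0.11
```

```text
clock: 1.2
position: [0.5093, -0.3499, 0.231]
clock: 2.03
2.03 pos [ 0.506  -0.3524  0.2311] z [-3.e-04  2.e-04 -1.e+00] yaw_y -21.16 w 0.0548 g 0.0 F [ 0.2  0.3 -0.6] M [ 0.    0.04 -0.01] q [-0.72  0.34  1.41 -0.    1.39 -0.35]
tool delta to goal [-1.000e-04  1.000e-04  1.211e-01]
```

```bash
python3 -m pendant '[{"dx":0,"dy":0,"dz":0.02,"rx":0,"ry":0,"rz":0,"hand":0.055},{"dx":0,"dy":0,"dz":0.025,"rx":0,"ry":0,"rz":0,"hand":0.055},{"dx":0,"dy":0,"dz":0.025,"rx":0,"ry":0,"rz":0,"hand":0.055},{"dx":0,"dy":0,"dz":0.025,"rx":0,"ry":0,"rz":0,"hand":0.055},{"dx":0,"dy":0,"dz":0.016,"rx":0,"ry":0,"rz":0,"hand":0.055},{"dx":0,"dy":0,"dz":0.01,"rx":0,"ry":0,"rz":0,"hand":0.055},{"dx":0,"dy":0,"dz":0,"rx":0,"ry":0,"rz":0,"hand":0.055}]' | head -4
python3 - <<'E'
from rig import manip
import cv2,numpy as np
from h import *
L=[]
for n,c in(("top",(.506,-.3525,.128)),("side",(.506,-.3525,.128))):
    d=manip.get_image(n);u,v=proj(d,c).astype(int);L.append(cv2.resize(d["frame"][max(0,v-50):v+50,u-50:u+50,::-1],(400,400),interpolation=cv2.INTER_CUBIC))
cv2.imwrite("pics/g1.png",np.hstack(L))
E
```

```text
clock: 2.62
position: [0.5049, -0.3514, 0.1079]
ee_rot: [-0.002, 0.825, 0.566, -0.001]
contact_force: [0.3, -0.7, -0.0]
```

View pics/g1.png

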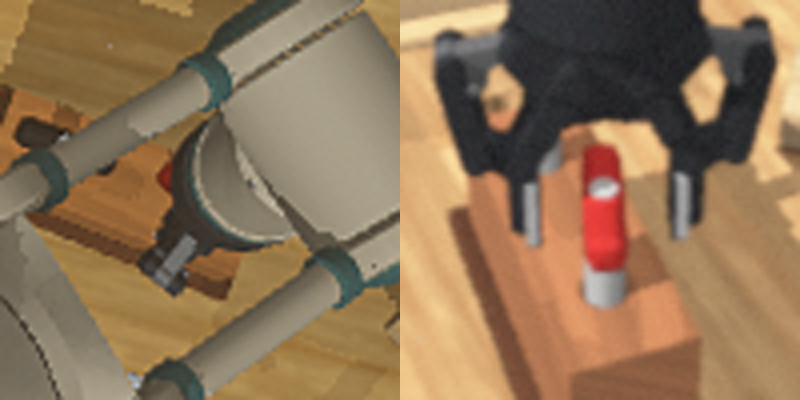

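The red handle (side crop, about (605,210)) sits centred between the open fingers at (528,215) and (683,210). I'll close the fingers now.

```bash
python3 -m pendant '[{"dx":0,"dy":0,"dz":0,"rx":0,"ry":0,"rz":0,"hand":0.03},{"dx":0,"dy":0,"dz":0,"rx":0,"ry":0,"rz":0,"hand":0.01},{"dx":0,"dy":0,"dz":0,"rx":0,"ry":0,"rz":0,"hand":0.01},{"dx":0,"dy":0,"dz":0,"rx":0,"ry":0,"rz":0,"hand":0.01},{"dx":0,"dy":0,"dz":0,"rx":0,"ry":0,"rz":0,"hand":0.01},{"dx":0,"dy":0,"dz":0,"rx":0,"ry":0,"rz":0,"hand":0.01},{"dx":0,"dy":0,"dz":0,"rx":0,"ry":0,"rz":0,"hand":0.01},{"dx":0,"dy":0,"dz":0,"rx":0,"ry":0,"rz":0,"hand":0.01}]' 80 | head -1; python3 st.py
```

```text
clock: 3.38
3.38 pos [ 0.5061 -0.3527  0.1118] z [ 8.0e-04 -1.3e-03 -1.0e+00] yaw_y -20.99 w 0.0164 g 78.6 F [-2.2  1.5  5.3] M [ 0.1   0.27 -0.02] q [-0.72  0.42  1.59 -0.    1.13 -0.35]
```

```bash
python3 -m pendant '[{"dx":0,"dy":0,"dz":-0.006,"rx":0,"ry":0,"rz":0,"hand":0.01},{"dx":0,"dy":0,"dz":-0.01,"rx":0,"ry":0,"rz":0,"hand":0.01},{"dx":0,"dy":0,"dz":-0.01,"rx":0,"ry":0,"rz":0,"hand":0.01},{"dx":0,"dy":0,"dz":-0.01,"rx":0,"ry":0,"rz":0,"hand":0.01},{"dx":0,"dy":0,"dz":-0.01,"rx":0,"ry":0,"rz":0,"hand":0.01},{"dx":0,"dy":0,"dz":-0.01,"rx":0,"ry":0,"rz":0,"hand":0.01},{"dx":0,"dy":0,"dz":-0.014,"rx":0,"ry":0,"rz":0,"hand":0.01},{"dx":0,"dy":0,"dz":-0.025,"rx":0,"ry":0,"rz":0,"hand":0.01},{"dx":0,"dy":0,"dz":-0.03,"rx":0,"ry":0,"rz":0,"hand":0.01},{"dx":0,"dy":0,"dz":-0.03,"rx":0,"ry":0,"rz":0,"hand":0.01},{"dx":0,"dy":0,"dz":-0.03,"rx":0,"ry":0,"rz":0,"hand":0.01},{"dx":0,"dy":0,"dz":-0.015,"rx":0,"ry":0,"rz":0,"hand":0.01}]' | head -1;python3 -m pendant '[{"dx":0,"dy":0,"dz":0,"rx":0,"ry":0,"rz":0,"hand":0.01}]'|head -1; python3 st.py 0.5655 0.0345 0.32;python3 - <<'E'
from rig import manip
import cv2,numpy as np
from h import *
d=manip.get_image("side");p=manip.get_state()["position"]
u,v=proj(d,p).astype(int);print(u,v);x,y=max(0,u-60),max(0,v-60);print(x,y)
cv2.imwrite("pics/l1.png",cv2.resize(d["frame"][y:y+150,x:x+150,::-1],(600,600),interpolation=cv2.INTER_CUBIC))
E
```

```text
clock: 4.38
clock: 4.47
4.47 pos [ 0.5076 -0.3536  0.3159] z [ 0.0074 -0.0065 -1.    ] yaw_y -20.98 w 0.0169 g 78.5 F [-0.1  0.2 -0.6] M [ 0.01 -0.01 -0.06] q [-0.72  0.31  1.26 -0.    1.57 -0.35]
tool delta to goal [ 0.3831 -0.0848 -0.0062]
287 189
227 129
```

View pics/l1.png

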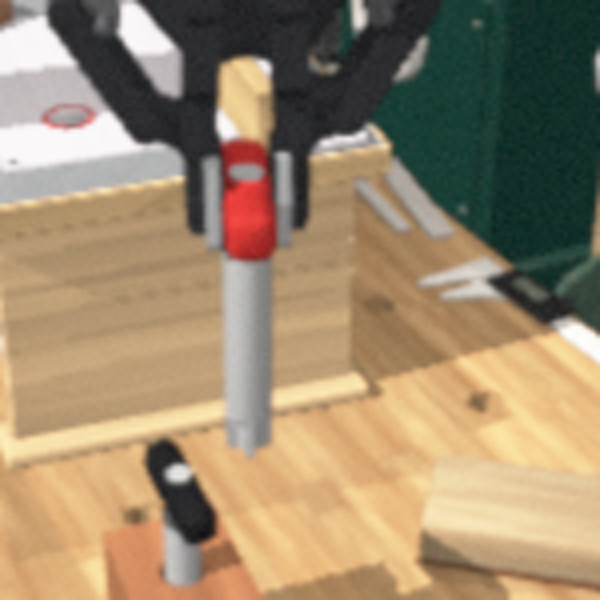

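The key is held upright between the pads: handle at (245,205) in the crop, splined end at (249,445). The black key is still in its hole. Next I carry the red key to the plate hole.

```bash
python3 -m pendant '[{"dx":0.016,"dy":-0.0035,"dz":0,"rx":0,"ry":0,"rz":0,"hand":0.01},{"dx":0.032,"dy":-0.0071,"dz":0,"rx":0,"ry":0,"rz":0,"hand":0.01},{"dx":0.036,"dy":-0.008,"dz":0,"rx":0,"ry":0,"rz":0,"hand":0.01},{"dx":0.036,"dy":-0.008,"dz":0,"rx":0,"ry":0,"rz":0,"hand":0.01},{"dx":0.036,"dy":-0.008,"dz":0,"rx":0,"ry":0,"rz":0,"hand":0.01},{"dx":0.036,"dy":-0.008,"dz":0,"rx":0,"ry":0,"rz":0,"hand":0.01},{"dx":0.036,"dy":-0.008,"dz":0,"rx":0,"ry":0,"rz":0,"hand":0.01},{"dx":0.036,"dy":-0.008,"dz":0,"rx":0,"ry":0,"rz":0,"hand":0.01},{"dx":0.036,"dy":-0.008,"dz":0,"rx":0,"ry":0,"rz":0,"hand":0.01},{"dx":0.036,"dy":-0.008,"dz":0,"rx":0,"ry":0,"rz":0,"hand":0.01},{"dx":0.031,"dy":-0.007,"dz":0,"rx":0,"ry":0,"rz":0,"hand":0.01},{"dx":0.016,"dy":-0.0035,"dz":0,"rx":0,"ry":0,"rz":0,"hand":0.01}]' | head -1;python3 -m pendant '[{"dx":0,"dy":0,"dz":0,"rx":0,"ry":0,"rz":0,"hand":0.01},{"dx":0,"dy":0,"dz":0,"rx":0,"ry":0,"rz":0,"hand":0.01},{"dx":0,"dy":0,"dz":0,"rx":0,"ry":0,"rz":0,"hand":0.01}]'|head -1; python3 st.py 0.5655 0.0345 0.30
```

```text
clock: 5.52
clock: 5.77
5.77 pos [0.5628 0.0356 0.3089] z [-3.2e-03 -6.0e-04 -1.0e+00] yaw_y -20.97 w 0.0169 g 78.4 F [-0.7 -0.7 -1.5] M [ 0.01 -0.   -0.04] q [-0.06  0.23  1.38 -0.    1.53  0.31]
tool delta to goal [-0.      0.003   0.0089]
```

```bash
python3 -m pendant '[{"dx":0,"dy":0.003,"dz":0.012,"rx":0,"ry":0,"rz":0,"hand":0.01},{"dx":0,"dy":0,"dz":0,"rx":0,"ry":0,"rz":0,"hand":0.01},{"dx":0,"dy":0,"dz":0,"rx":0,"ry":0,"rz":0,"hand":0.01}]'|head -1; python3 st.py 0.5655 0.0345 0.30
python3 - <<'E'
from rig import manip
import cv2,numpy as np,pickle
from h import *
S=manip.get_image("side");T=manip.get_image("top");pickle.dump((S,T),open("d1.pkl","wb"))
p=manip.get_state()["position"];L=[]
for d in(S,T):
    u,v=proj(d,(.5655,.0345,.20)).astype(int);x,y=u-40,v-50;print(x,y,proj(d,[p[0],p[1],p[2]-.094]),proj(d,(.5655,.0345,.18)))
    L.append(cv2.resize(d["frame"][y:y+80,x:x+80,::-1],(400,400),interpolation=cv2.INTER_CUBIC))
cv2.imwrite("pics/h1.png",np.hstack(L))
E
```

```text
clock: 6.02
6.02 pos [0.5658 0.0335 0.2973] z [-2.8e-03 -1.0e-04 -1.0e+00] yaw_y -21.09 w 0.0168 g 78.3 F [-0.5  0.3 -1.6] M [-0.02 -0.    0.04] q [-0.06  0.24  1.4  -0.    1.51  0.3 ]
tool delta to goal [ 0.0008 -0.0006 -0.0027]
203 100 [243.90323553 148.68045243] [244.13073329 157.77806481]
177 165 [217.92403257 215.09854663] [218.79708227 217.77615002]
```

View pics/h1.png

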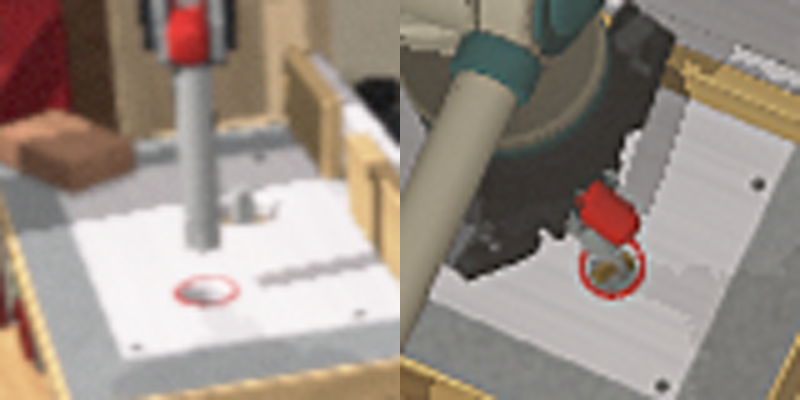

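```bash
python3 - <<'E'
import pickle,numpy as np
from h import *
S,T=pickle.load(open("d1.pkl","rb"));g=S["frame"].astype(float).mean(2)
C=[];rows=range(115,148)
for r in rows:
    d=np.diff(g[r,232:256]); l=np.arange(24-1)+232.5
    a=np.where(l<242,np.abs(d),0);b=np.where(l>=243,np.abs(d),0)
    pk=lambda w:(lambda i:(w[max(0,i-1):i+2]*l[max(0,i-1):i+2]).sum()/w[max(0,i-1):i+2].sum())(w.argmax())
    C.append((r,pk(a),pk(b)))
C=np.array(C);print(C[::4].round(1))
m=(C[:,1]+C[:,2])/2;k=np.abs(C[:,2]-C[:,1]-np.median(C[:,2]-C[:,1]))<.8
f=np.polyfit(C[k,0],m[k],1);print(k.sum(),f,"u@148",np.polyval(f,148),"@115",np.polyval(f,115))
for z in(.203,.27): print(z,proj(S,(.5655,.0345,z)))
E
```

```text
[[115.  237.8 243.9]
 [119.  237.8 244.2]
 [123.  237.8 244.1]
 [127.  233.  243.6]
 [131.  238.2 253.2]
 [135.  241.2 246.4]
 [139.  241.1 253.1]
 [143.  239.7 250.5]
 [147.  239.6 246.6]]
15 [7.62681702e-02 2.31765900e+02] u@148 243.05358917716356 @115 240.53673956017983
0.203 [243.46658307 149.14897181]
0.27 [241.42693488 122.64847022]
```

The side view puts the ring at (244.2,157.9) and the key end at about (243.3,148.5) in full-frame pixels. The rod axis slope matches vertical, so the key is over the hole within about 1 mm, and I'll lower it.

```bash
python3 -m pendant '[{"dx":0.001,"dy":0,"dz":0.006,"rx":0,"ry":0,"rz":0,"hand":0.01},{"dx":0,"dy":0,"dz":0.006,"rx":0,"ry":0,"rz":0,"hand":0.01},{"dx":0,"dy":0,"dz":0.005,"rx":0,"ry":0,"rz":0,"hand":0.01},{"dx":0,"dy":0,"dz":0.005,"rx":0,"ry":0,"rz":0,"hand":0.01},{"dx":0,"dy":0,"dz":0.004,"rx":0,"ry":0,"rz":0,"hand":0.01},{"dx":0,"dy":0,"dz":0.003,"rx":0,"ry":0,"rz":0,"hand":0.01},{"dx":0,"dy":0,"dz":0.003,"rx":0,"ry":0,"rz":0,"hand":0.01},{"dx":0,"dy":0,"dz":0,"rx":0,"ry":0,"rz":0,"hand":0.01}]'|head -1; python3 st.py 0.5655 0.0345 0.244
```

```text
clock: 6.78
6.78 pos [0.5666 0.0355 0.2655] z [-1.3e-03 -1.0e-04 -1.0e+00] yaw_y -20.99 w 0.0166 g 78.3 F [-0.7 -0.1 -2.3] M [-0.02 -0.02  0.02] q [-0.06  0.25  1.46 -0.    1.44  0.31]
tool delta to goal [-0.0013 -0.0007  0.0215]
```

```bash
python3 -m pendant '[{"dx":-0.001,"dy":-0.0005,"dz":0.004,"rx":0,"ry":0,"rz":0,"hand":0.01},{"dx":0,"dy":0,"dz":0.004,"rx":0,"ry":0,"rz":0,"hand":0.01},{"dx":0,"dy":0,"dz":0.004,"rx":0,"ry":0,"rz":0,"hand":0.01},{"dx":0,"dy":0,"dz":0.004,"rx":0,"ry":0,"rz":0,"hand":0.01},{"dx":0,"dy":0,"dz":0.004,"rx":0,"ry":0,"rz":0,"hand":0.01},{"dx":0,"dy":0,"dz":0,"rx":0,"ry":0,"rz":0,"hand":0.01}]'|head -1; python3 st.py 0.5655 0.0345 0.2332
```

```text
clock: 7.28
7.28 pos [0.5656 0.0348 0.2451] z [-1.9e-03  1.0e-04 -1.0e+00] yaw_y -20.98 w 0.0167 g 78.4 F [-0.9 -0.2 -2.2] M [-0.02  0.03 -0.02] q [-0.06  0.26  1.5  -0.    1.39  0.3 ]
tool delta to goal [-0.0003  0.0001  0.0119]
```

```bash
python3 -m pendant '[{"dx":0,"dy":0,"dz":0.003,"rx":0,"ry":0,"rz":0,"hand":0.01},{"dx":0,"dy":0,"dz":0.003,"rx":0,"ry":0,"rz":0,"hand":0.01},{"dx":0,"dy":0,"dz":0.002,"rx":0,"ry":0,"rz":0,"hand":0.01},{"dx":0,"dy":0,"dz":0.002,"rx":0,"ry":0,"rz":0,"hand":0.01},{"dx":0,"dy":0,"dz":0.001,"rx":0,"ry":0,"rz":0,"hand":0.01},{"dx":0,"dy":0,"dz":0,"rx":0,"ry":0,"rz":0,"hand":0.01},{"dx":0,"dy":0,"dz":0,"rx":0,"ry":0,"rz":0,"hand":0.01}]'|head -1; python3 st.py 0.5655 0.0345 0.2332
```

```text
clock: 7.87
7.87 pos [0.5662 0.0347 0.2353] z [ 0.e+00 -1.e-04 -1.e+00] yaw_y -20.99 w 0.0169 g 78.4 F [-0.9 -0.2 -1.7] M [0.01 0.03 0.02] q [-0.06  0.26  1.51 -0.    1.36  0.3 ]
tool delta to goal [-0.0005 -0.0005  0.0021]
```

```bash
python3 -m pendant '[{"dx":0,"dy":0,"dz":0.001,"rx":0,"ry":0,"rz":0,"hand":0.01},{"dx":0,"dy":0,"dz":0.001,"rx":0,"ry":0,"rz":0,"hand":0.01},{"dx":0,"dy":0,"dz":0,"rx":0,"ry":0,"rz":0,"hand":0.01},{"dx":0,"dy":0,"dz":0,"rx":0,"ry":0,"rz":0,"hand":0.01}]'|head -1; python3 st.py 0.5655 0.0345 0.2332
```

```text
clock: 8.2
8.2 pos [0.5661 0.0347 0.2332] z [-1.e-04 -0.e+00 -1.e+00] yaw_y -20.99 w 0.0168 g 78.4 F [-0.8 -0.7 -1.4] M [-0.   -0.01  0.03] q [-0.06  0.26  1.52 -0.    1.36  0.3 ]
tool delta to goal [-0.0004 -0.0005  0.    ]
```

```bash
python3 -m pendant '[{"dx":0,"dy":0,"dz":0.001,"rx":0,"ry":0,"rz":0,"hand":0.01},{"dx":0,"dy":0,"dz":0.001,"rx":0,"ry":0,"rz":0,"hand":0.01},{"dx":0,"dy":0,"dz":0,"rx":0,"ry":0,"rz":0,"hand":0.01},{"dx":0,"dy":0,"dz":0,"rx":0,"ry":0,"rz":0,"hand":0.01}]'|head -1; python3 st.py 0.5655 0.0345 0.2332
```

```text
clock: 8.53
8.53 pos [0.5661 0.0347 0.2312] z [-2.e-04 -1.e-04 -1.e+00] yaw_y -20.99 w 0.0168 g 78.4 F [-0.7  0.8 -2.3] M [ 0.   -0.02  0.04] q [-0.06  0.26  1.52 -0.    1.36  0.3 ]
tool delta to goal [-0.0004 -0.0005 -0.002 ]
```

```bash
python3 -m pendant '[{"dx":0,"dy":0,"dz":0.001,"rx":0,"ry":0,"rz":0,"hand":0.01},{"dx":0,"dy":0,"dz":0.001,"rx":0,"ry":0,"rz":0,"hand":0.01},{"dx":0,"dy":0,"dz":0,"rx":0,"ry":0,"rz":0,"hand":0.01},{"dx":0,"dy":0,"dz":0,"rx":0,"ry":0,"rz":0,"hand":0.01}]'|head -1; python3 st.py 0.5655 0.0345 0.2332
```

```text
clock: 8.87
8.87 pos [0.5661 0.0347 0.2292] z [-2.e-04 -1.e-04 -1.e+00] yaw_y -20.99 w 0.0163 g 78.4 F [ 0.1 -0.4 -2.4] M [0.03 0.03 0.04] q [-0.06  0.27  1.53 -0.    1.35  0.3 ]
tool delta to goal [-0.0004 -0.0005 -0.004 ]
```

```bash
python3 -m pendant '[{"dx":0,"dy":0,"dz":0.001,"rx":0,"ry":0,"rz":0,"hand":0.01},{"dx":0,"dy":0,"dz":0.001,"rx":0,"ry":0,"rz":0,"hand":0.01},{"dx":0,"dy":0,"dz":0.001,"rx":0,"ry":0,"rz":0,"hand":0.01},{"dx":0,"dy":0,"dz":0.001,"rx":0,"ry":0,"rz":0,"hand":0.01},{"dx":0,"dy":0,"dz":0,"rx":0,"ry":0,"rz":0,"hand":0.01},{"dx":0,"dy":0,"dz":0,"rx":0,"ry":0,"rz":0,"hand":0.01}]'|head -1; python3 st.py 0.5655 0.0345 0.2332
```

```text
clock: 9.37
9.37 pos [0.5661 0.0347 0.2252] z [-2.e-04 -1.e-04 -1.e+00] yaw_y -20.99 w 0.0163 g 78.4 F [ 0.7 -0.3 -1.6] M [-0.02  0.02 -0.03] q [-0.06  0.27  1.53 -0.    1.34  0.3 ]
tool delta to goal [-0.0004 -0.0005 -0.008 ]
```

```bash
python3 -m pendant '[{"dx":0,"dy":0,"dz":0.001,"rx":0,"ry":0,"rz":0,"hand":0.01},{"dx":0,"dy":0,"dz":0.001,"rx":0,"ry":0,"rz":0,"hand":0.01},{"dx":0,"dy":0,"dz":0.001,"rx":0,"ry":0,"rz":0,"hand":0.01},{"dx":0,"dy":0,"dz":0,"rx":0,"ry":0,"rz":0,"hand":0.01},{"dx":0,"dy":0,"dz":0,"rx":0,"ry":0,"rz":0,"hand":0.01}]'|head -1; python3 st.py 0.5655 0.0345 0.2332
```

```text
clock: 9.78
9.78 pos [0.5661 0.0347 0.2221] z [-2.e-04 -1.e-04 -1.e+00] yaw_y -20.99 w 0.0168 g 78.4 F [-0.5 -0.6 -2.2] M [ 0.02  0.01 -0.01] q [-0.06  0.27  1.54 -0.    1.34  0.3 ]
tool delta to goal [-0.0004 -0.0005 -0.0111]
```

```bash
python3 -m pendant '[{"dx":0,"dy":0,"dz":0.001,"rx":0,"ry":0,"rz":0,"hand":0.01},{"dx":0,"dy":0,"dz":0.001,"rx":0,"ry":0,"rz":0,"hand":0.01},{"dx":0,"dy":0,"dz":0.001,"rx":0,"ry":0,"rz":0,"hand":0.01},{"dx":0,"dy":0,"dz":0.001,"rx":0,"ry":0,"rz":0,"hand":0.01},{"dx":0,"dy":0,"dz":0,"rx":0,"ry":0,"rz":0,"hand":0.01},{"dx":0,"dy":0,"dz":0,"rx":0,"ry":0,"rz":0,"hand":0.01}]'|head -1; python3 st.py 0.5655 0.0345 0.2332
python3 - <<'E'
from rig import manip
import cv2,numpy as np
from h import *
S=manip.get_image("side");u,v=proj(S,(.5655,.0345,.22)).astype(int);x,y=u-50,v-50;print(x,y)
print("handle bottom/rod at plate",[ (proj(S,(.5655,.0345,z))-[x,y])*6 for z in (.214,.219,.229,.239,.18)])
cv2.imwrite("pics/i1.png",cv2.resize(S["frame"][y:y+100,x:x+100,::-1],(600,600),interpolation=cv2.INTER_CUBIC))
E
```

```text
clock: 10.28
10.28 pos [0.5662 0.0347 0.2188] z [ 5.e-04 -1.e-04 -1.e+00] yaw_y -20.98 w 0.0166 g 78.8 F [-1.6 -0.1  1.5] M [0.07 0.15 0.04] q [-0.06  0.27  1.54 -0.    1.33  0.3 ]
tool delta to goal [-0.0005 -0.0005 -0.0144]
192 92
handle bottom/rod at plate [array([306.85589537, 317.64121307]), array([305.96417369, 306.05535635]), array([304.16499506, 282.67919952]), array([302.34452574, 259.02641934]), array([312.78439975, 394.66838888])]
```

View pics/i1.png

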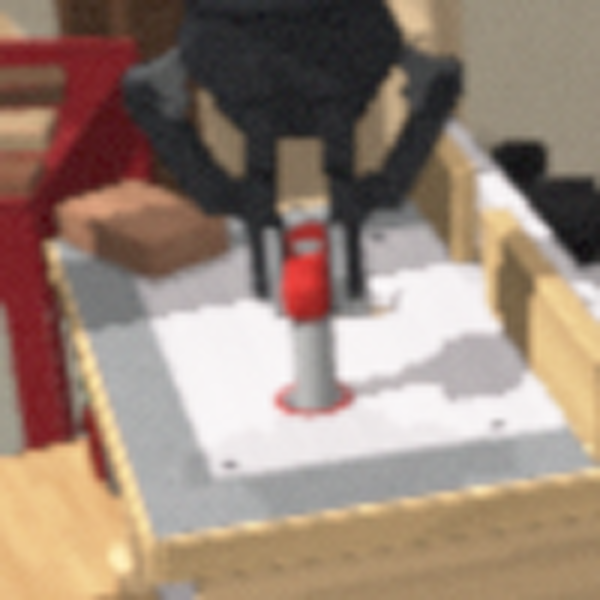

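The key has gone through the ring (314,398 in the crop) with the handle low. First contact came at TCP z 0.219, which is the socket floor level, not the teeth at 0.233, so the splines are in the slots. Next is the push against the spring.

```bash
python3 -m pendant '[{"dx":0,"dy":0,"dz":0.001,"rx":0,"ry":0,"rz":0,"hand":0.01},{"dx":0,"dy":0,"dz":0.001,"rx":0,"ry":0,"rz":0,"hand":0.01},{"dx":0,"dy":0,"dz":0.001,"rx":0,"ry":0,"rz":0,"hand":0.01},{"dx":0,"dy":0,"dz":0.001,"rx":0,"ry":0,"rz":0,"hand":0.01},{"dx":0,"dy":0,"dz":0,"rx":0,"ry":0,"rz":0,"hand":0.01},{"dx":0,"dy":0,"dz":0,"rx":0,"ry":0,"rz":0,"hand":0.01}]' 100|head -1; python3 st.py 0.5655 0.0345 0.2332
```

```text
clock: 10.83
10.83 pos [0.5663 0.0347 0.215 ] z [ 9.e-04 -1.e-04 -1.e+00] yaw_y -20.98 w 0.0161 g 100.9 F [-2.4  0.1  6.5] M [ 0.06  0.44 -0.03] q [-0.06  0.27  1.55 -0.    1.32  0.3 ]
tool delta to goal [-0.0005 -0.0006 -0.0182]
```

```bash
python3 -m pendant '[{"dx":0,"dy":0,"dz":0.001,"rx":0,"ry":0,"rz":0,"hand":0.01},{"dx":0,"dy":0,"dz":0.001,"rx":0,"ry":0,"rz":0,"hand":0.01},{"dx":0,"dy":0,"dz":0,"rx":0,"ry":0,"rz":0,"hand":0.01},{"dx":0,"dy":0,"dz":0,"rx":0,"ry":0,"rz":0,"hand":0.01}]'|head -1; python3 st.py 0.5655 0.0345 0.2332
```

```text
clock: 11.17
11.17 pos [0.5663 0.0348 0.2134] z [ 1.2e-03 -1.0e-04 -1.0e+00] yaw_y -20.98 w 0.0166 g 101.2 F [-2.   1.2  8.1] M [0.05 0.59 0.01] q [-0.06  0.27  1.55 -0.    1.31  0.3 ]
tool delta to goal [-0.0005 -0.0006 -0.0198]
```

```bash
python3 -m pendant '[{"dx":0,"dy":0,"dz":0.001,"rx":0,"ry":0,"rz":0,"hand":0.01},{"dx":0,"dy":0,"dz":0.001,"rx":0,"ry":0,"rz":0,"hand":0.01},{"dx":0,"dy":0,"dz":0,"rx":0,"ry":0,"rz":0,"hand":0.01},{"dx":0,"dy":0,"dz":0,"rx":0,"ry":0,"rz":0,"hand":0.01}]'|head -1; python3 st.py 0.5655 0.0345 0.2332
```

```text
clock: 11.5
11.5 pos [0.5665 0.0348 0.2127] z [ 2.5e-03 -2.0e-04 -1.0e+00] yaw_y -20.98 w 0.016 g 102.0 F [-2.6  0.5 14.3] M [ 0.07  0.85 -0.01] q [-0.06  0.27  1.55 -0.    1.31  0.3 ]
tool delta to goal [-0.0006 -0.0008 -0.0205]
```

```bash
python3 -m pendant '[{"dx":0,"dy":0,"dz":0.001,"rx":0,"ry":0,"rz":0,"hand":0.01},{"dx":0,"dy":0,"dz":0.001,"rx":0,"ry":0,"rz":0,"hand":0.01},{"dx":0,"dy":0,"dz":0,"rx":0,"ry":0,"rz":0,"hand":0.01},{"dx":0,"dy":0,"dz":0,"rx":0,"ry":0,"rz":0,"hand":0.01},{"dx":0,"dy":0,"dz":0,"rx":0,"ry":0,"rz":0,"hand":0.01},{"dx":0,"dy":0,"dz":0,"rx":0,"ry":0,"rz":0,"hand":0.01},{"dx":0,"dy":0,"dz":0,"rx":0,"ry":0,"rz":0,"hand":0.01}]'|head -1; python3 st.py 0.5655 0.0345 0.2332
```

```text
clock: 12.08
12.08 pos [0.5667 0.0348 0.2125] z [ 4.3e-03 -3.0e-04 -1.0e+00] yaw_y -20.98 w 0.0165 g 103.2 F [-4.8  0.1 20.4] M [0.12 1.32 0.04] q [-0.06  0.27  1.56 -0.    1.31  0.3 ]
tool delta to goal [-0.0007 -0.0009 -0.0207]
```

The push is on the hard stop: 22 N over the unloaded reading, with only 0.2 mm more travel for the last 2 mm commanded. I'm handing in.

```bash
python3 -c "
from rig import manip
print(manip.sign_off())"
```

```text
the job is handed in; nothing more can be done
None
```

I handed the job in at about 12 s with the arm still holding the red lift key down at the hard stop with about 20 N; the splines dropped in without a search turn, and the black key and sanding block were not touched.

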